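Roll a strip of splashback tiles home

TASK

Take the hand roller from its stand and roll it along the strip of six wall tiles from one end to the other, with a steady push of about 15 N, until every tile is fully home and flush with the rails; more than 25 N cracks the tiles, and only the roller may touch the strip. Then hang the roller back in its stand as it was and let go, leaving the other things on the worktop where they are.

Things in the scene. Friction and masses are not known exactly. Their poses are not given: they have to be found in the camera images.
- base: Fixed open wooden tray, 310 long (its x) x 112 wide (its y), walls 28 high; origin at the centre of its underside, on the worktop. In it, centred and parallel, a grey carrier 276 x 92 with flat aluminium rails and end pieces holds a row of six tan ceramic tiles, 38 (x) x 62 (y), 40 apart, centred at x = -100, -60, -20, 20, 60, 100 mm, y = 0.
- row_start (a point): Point over the centre of the first tile (tray x = -100), 38 mm above the worktop. The carrier is packed up by an unmeasured amount: rail tops lie 0 to 10 mm above this point, so find them by touch. Unpressed tile tops stand 2.5 to 3.5 mm above the rails; fully home they are flush with rails and end pieces. Axes as the tray's.
- row_end (a point): Point over the centre of the last tile (tray x = 100), like row_start. The carrier stands on rubber feet that give about 1 mm per 12 N and spring back. A tile starts to sink when more than about 10 N bears on it alone, and stays down; 25 N on the strip cracks it. Axes as the tray's.
- roller: Hand roller: rubber wheel 40 in diameter, 50 wide, under a flat steel bridge 30 (x) x 104 (y), z = 46 to 54, with an upright wooden grip on top, 26 (x) x 34 (y), z = 54 to 98. Origin at the wheel's lowest point; y along the axle, so it rolls along x; z up. About 0.37 kg (0.3 to 0.5). The same either way round. At the start it hangs in its stand.
- grip (a point): Point inside the roller's wooden grip, 77 mm above the wheel's lowest point: where to hold it, from above, fingers closing along the roller's x on the 26 mm faces.
- wheel (a joint): turning of the roller's wheel on its axle, rad, 0 at the start, either sign; it turns freely (20 mm of travel per rad)
- stand: Fixed black roller stand: floor plate 110 (x) x 115 (y) x 4 and two upright walls, each 70 long (x), 9 thick, centred at y = +-43 (77 clear between), tops at z = 54. Origin at the centre of its underside. The roller hangs between the walls, its bridge resting on both wall tops, axle along y; the roller's origin is then at z = 8, x = y = 0.
- tile0 (a joint): how far the tile at x = -100 mm of the tray has been pressed in, m: 0 to 0.001 at the start, 0.0035 when fully home; stays where it is left
- tile1 (a joint): how far the tile at x = -60 mm of the tray has been pressed in, m: 0 to 0.001 at the start, 0.0035 when fully home; stays where it is left
- tile2 (a joint): how far the tile at x = -20 mm of the tray has been pressed in, m: 0 to 0.001 at the start, 0.0035 when fully home; stays where it is left
- tile3 (a joint): how far the tile at x = 20 mm of the tray has been pressed in, m: 0 to 0.001 at the start, 0.0035 when fully home; stays where it is left
- tile4 (a joint): how far the tile at x = 60 mm of the tray has been pressed in, m: 0 to 0.001 at the start, 0.0035 when fully home; stays where it is left
- tile5 (a joint): how far the tile at x = 100 mm of the tray has been pressed in, m: 0 to 0.001 at the start, 0.0035 when fully home; stays where it is left
- spare: spare loose pile of three tiles, 38 x 62 x 19, lying near the tray; origin at its underside; to be left alone
- spatula: kitchen spatula lying on the worktop; origin at its underside; to be left alone
- mug: white mug, 80 across, 90 high; origin at its underside; to be left alone
- canister: steel canister, 90 across, 150 high; origin at its underside; to be left alone
- canister_low: steel canister, 90 across, 110 high; origin at its underside; to be left alone
- jug: orange plastic jug, 110 across, 165 high; origin at its underside; to be left alone
- bottle: clear bottle, 56 across, 170 high; origin at its underside; to be left alone
Things that resemble listed ones, but are neither listed nor needed, are in the scene too. What is shaped like the roller but orange or red is not meant. Leave any blue or red look-alike of the stand alone.

How it is judged:
By the outcome, as a careful person would: the job done as asked, in the order asked, and still so for the second after the job is handed in, with the robot touching nothing.
It also fails if it takes over 70 s, if anything falls off the work surface, if the arm or the gripper's body presses on something with over 40 N, if the wrist force passes 120 N, or if a joint passes its speed limit or range.

ROBOT

A 7-joint arm with a two-finger parallel gripper is mounted at the origin on the work surface. World frame = base frame: x ahead of the robot, y to its left, z up, the work surface at z = 0. Lengths are in m, angles in rad, forces in N, time in s.
With the tool pointing down it reaches from about 0.4 to 0.85 m from the base axis. Payload 10.4 kg.
Tool frame: the origin (TCP) lies between the finger pads; the fingertips stand ahead of it and the grasp point (between the pads) lies 5 mm behind it (manip.tip_extent is the z of the fingertips in the tool frame, in m); z points along the fingers, y is the line along which they close (so a half turn about z gives the same grasp; the last joint's range is limited). The gripper opens to 85 mm and grips with 20 to 120 N. Pads are 22 mm wide; open, the fingers measure 114 mm over their backs; the gripper's body (76 mm by 85 mm) begins 54 mm behind the grasp point. The pads swing forward as they close: fully open they stand 13 mm farther back than shut.
Start: joints at [-1.275, 0.332, -0.065, 1.46, 0.022, 1.35, -0.088], TCP at [0.196, 0.594, 0.245] pointing down, gripper open.
Joint ranges: [-2.6, 2.6], [-0.5, 2.12], [-1.47, 1.34], [0.16, 2.42], [-1.27, 4.41], [0.06, 2.06], [-2.6, 2.6]. Speed limits (rad/s): [2.22, 2.22, 2.79, 2.79, 3.14, 3.14, 3.14].

INTERFACE

Orientations are given as a unit quaternion [x, y, z, w].
In Python, from workcell import status, viewer, manip gives the robot as it stands.
- The arm moves only by the tool play_rows, never from a script. Its argument "plan" is one flat list of numbers, 7 for each row, row after row: the turn, a rotation vector about the tool's x, y, z in degrees, then the shift along the tool's x, y, z in m, then the opening, from 0 (shut) to 1 (fully open). In form: [ax, ay, az, dx, dy, dz, grip, ax, ay, az, dx, dy, dz, grip, ...]. A call has 1 to 20 rows; each row is the pose to reach, as a shift and turn from the pose commanded when the call began, along the tool's axes at that moment; what a row does not reach only later rows make up. A row lasts 1/8 s, in which the tool goes at most 62.5 mm and 10.7 degrees, less where a joint would pass 70% of its speed; a pose out of reach is approached as far as the arm can. A call with a gripper value outside its range is refused whole. The fingers move at their own pace and stop on an object; "squeeze" is the grip in N (left out, the last holds). Time passes only in rows, so rows that repeat a pose let the fingers close. It gives the time, the measured TCP pose, the force, the opening and the grip force at its end, in the units of the state.
- status.get_obs(): the state, without advancing time (a new reading comes with each control period).
- viewer.camera(name): name is "scene" or "side" or "wrist"; returns the picture (400x640x3 uint8, red, green, blue); there is no depth.
- viewer.camera_model(name): a dict with "fx", "fy", "cx", "cy" (pixels), "R" (3x3) and "t" (3): a world point X has camera coordinates R X + t. Camera axes: x right, y down, z forward; pixel columns grow to the right and rows downward; lengths in m; the calibration is good to about 2 mm. The wrist camera is an equidistant fisheye: a pixel r from the principal point sees the ray r / f radians off the axis. A picture is of the moment at which its call begins: read the wrist's pose just before it. camera_model takes no time and is no camera call; for the wrist camera it gives the pose at the moment of the call.
- manip.hand_in(): hands the job in; it is judged then, once.
The state is a dict: "clock": time; "joint_pos": joint angles; "joint_velocities": joint speeds; "tau": joint torques, N m; "position": TCP position; "ee_rot": TCP orientation; "ft_force": force on the tool from outside, world axes, zero at the start; "torque": the same for the moment, N m; "grip_width": opening from 0.0 (shut) to 1.0 (fully open); "grasp_force": force on a finger pad.
Only numpy, scipy, OpenCV 4.12 (cv2) and the standard library are available. Lean on these libraries where they do the work, as an engineer would, in place of code of your own. Each camera call takes 0.05 s, during which the arm holds its last target. There are 200 camera calls.

## Working session

There is one attempt and no reset: what is moved stays moved. The work goes in short steps, Python scripts to look and compute and a tool call to move; the robot and the scene stay as the last step left them, time stands still between calls to the robot, and variables do not carry over. Pictures are saved under pics/ and viewed, at most 10 in all, crops included, and the job is handed in when it is done.

Besides the shell and the picture viewer there is one more tool, called after "Call:" by a JSON object that holds its "method" and its "body", one argument or row to a line. play_rows: Moves the arm, as the interface text tells. Its arguments: {"type":"object","properties":{"plan":{"type":"array","items":{"type":"number"}},"squeeze":{"type":"number"}},"required":["plan"]}

```bash
mkdir -p pics; ls; python3 - <<'E'
from workcell import status, viewer, manip
import cv2,numpy as np
o=status.get_obs(); print({k:np.round(v,4).tolist() for k,v in o.items()}); print(manip.tip_extent)
for n in ("scene","side","wrist"):
    m=viewer.camera_model(n); print(n,{k:np.round(v,4).tolist() for k,v in m.items()})
    cv2.imwrite(f"pics/{n}0.png",viewer.camera(n)[:,:,::-1])
a=cv2.imread("pics/scene0.png")
E
```

```text
pics
{'clock': 0.0, 'joint_pos': [-1.2746, 0.3329, -0.0647, 1.461, 0.0216, 1.3499, -0.0885], 'joint_velocities': [-0.0014, 0.0012, -0.0011, 0.0003, -0.0009, 0.0, -0.0001], 'tau': [-0.0008, -62.5442, 0.0488, -39.1614, 0.0162, 0.0095, -0.0], 'position': [0.1958, 0.5931, 0.2445], 'ee_rot': [0.1587, 0.9873, -0.0007, -0.0001], 'ft_force': [0.7019, -0.4165, -0.1445], 'torque': [0.0155, -0.018, -0.0027], 'grasp_force': 0.0, 'grip_width': 0.9995}
0.014
scene {'fx': 375.1041, 'fy': 375.1041, 'cx': 321.5898, 'cy': 200.5264, 'R': [[-0.252, 0.9675, -0.0219], [0.6071, 0.1405, -0.7821], [-0.7536, -0.2104, -0.6228]], 't': [0.1337, -0.2648, 1.9616]}
side {'fx': 495.8527, 'fy': 495.8527, 'cx': 322.9731, 'cy': 205.3969, 'R': [[-0.9735, -0.2287, 0.0025], [-0.1565, 0.658, -0.7366], [0.1668, -0.7174, -0.6764]], 't': [0.5088, 0.1398, 1.748]}
wrist {'fx': 309.7069, 'fy': 309.7069, 'cx': 311.8292, 'cy': 196.3759, 'R': [[0.3123, 0.95, -0.0007], [0.9143, -0.3004, 0.2719], [0.2581, -0.0855, -0.9623]], 't': [-0.6248, -0.0371, 0.3779]}
```

View pics/scene0.png

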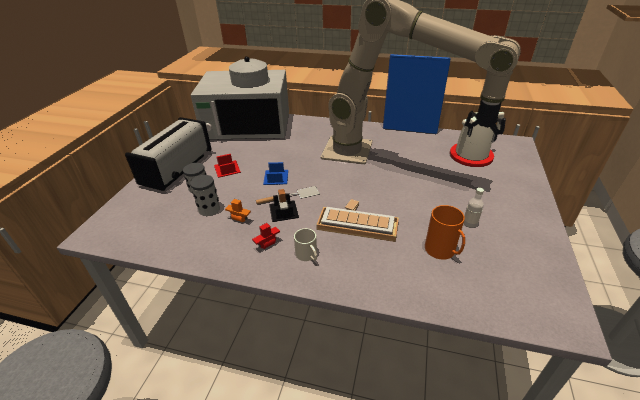

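View pics/side0.png

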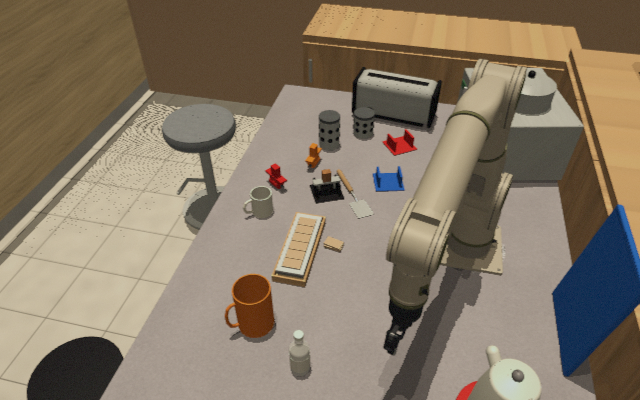

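The scene view shows the roller in the black stand near (283,205), the tray centred near (358,222), the mug at (305,243), the spatula beside the stand and the spare tiles at (353,205). The side view shows the stand near (326,188) and the tray near (301,247). I'll enlarge both.

```bash
python3 - <<'E'
import cv2,numpy as np
a=cv2.imread("pics/scene0.png")[180:250,245:405]; b=cv2.imread("pics/side0.png")[160:290,260:390]
cv2.imwrite("pics/c1.png",cv2.resize(a,None,fx=5,fy=5,interpolation=2))
cv2.imwrite("pics/c2.png",cv2.resize(b,None,fx=4.6,fy=4.6,interpolation=2))
E
```

```text
(no output)
```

View pics/c1.png

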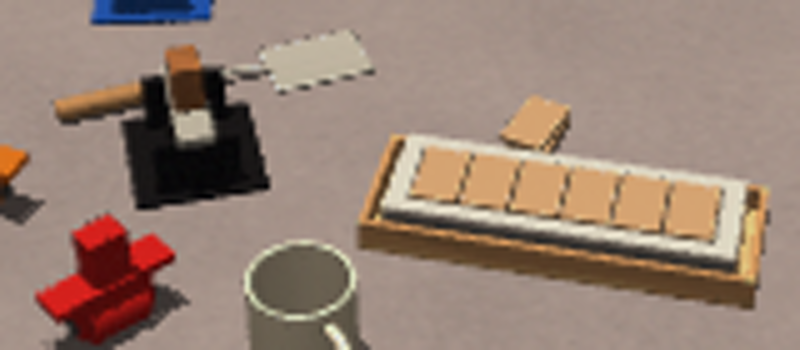

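View pics/c2.png

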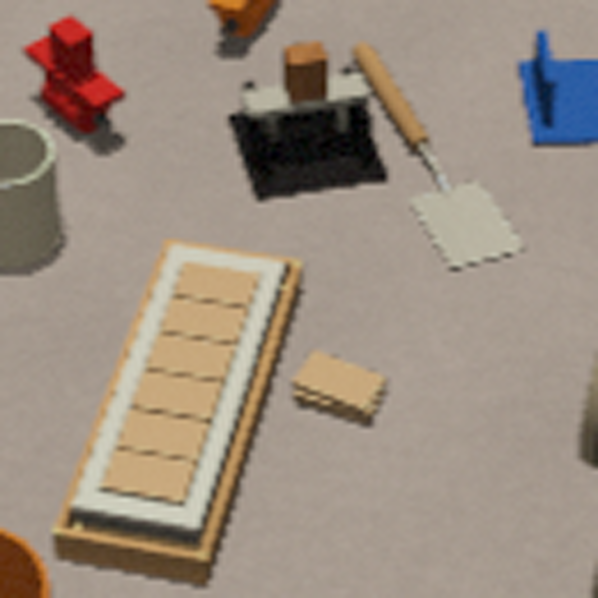

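The crops give clear corners for the tray and stand plate, plus the grip top: scene (182,52) and side (306,50) in crop pixels. The roller axle lies roughly along world x. I'll fit poses next.

```bash
cat > h.py <<'E'
from workcell import status, viewer, manip
import numpy as np, cv2
from scipy.optimize import least_squares
from scipy.spatial.transform import Rotation as Ro
def ray(m,uv,fish=False):
    R=np.array(m["R"]);t=np.array(m["t"]);c=-R.T@t
    d=np.array([(uv[0]-m["cx"])/m["fx"],(uv[1]-m["cy"])/m["fy"],1.])
    if fish:
        r=np.hypot(d[0],d[1]); d=np.array([d[0]/r*np.sin(r),d[1]/r*np.sin(r),np.cos(r)])
    return c,R.T@d
def atz(m,uv,z,fish=False):
    c,d=ray(m,uv,fish); return (c+d*(z-c[2])/d[2])[:2]
def fit2(local,world):  # planar rigid fit
    local=np.array(local,float);world=np.array(world)
    f=lambda p:(np.c_[np.cos(p[2])*local[:,0]-np.sin(p[2])*local[:,1]+p[0],np.sin(p[2])*local[:,0]+np.cos(p[2])*local[:,1]+p[1]]-world).ravel()
    s=least_squares(f,[*world.mean(0),1.57]); return s.x,np.abs(s.fun).max()
E
python3 - <<'E'
from h import *
S=viewer.camera_model("scene");D=viewer.camera_model("side")
s=lambda p:(p[0]/5+245,p[1]/5+180); d=lambda p:(p[0]/4.6+260,p[1]/4.6+160)
print("grip top",atz(S,s((182,52)),.106),atz(D,d((306,50)),.106))
# tray, local x along +world y : corners (lx,ly)
A=.155;B=.056
L=[(-A,B),(A,B),(A,-B),(-A,-B)]
ws=[atz(S,s(p),.028) for p in [(393,135),(770,187),(757,285),(360,225)]]
wd=[atz(D,d(p),.028) for p in [(301,262),(210,558),(56,535),(167,241)]]
print(np.round(ws,3).tolist(),np.round(wd,3).tolist())
print("tray",fit2(L,ws),fit2(L,wd))
print("stand scene",[atz(S,s(p),.004).round(3) for p in [(138,205),(270,187),(125,122)]])
print("stand side",[atz(D,d(p),.004).round(3) for p in [(260,198),(386,180),(232,115)]])
print("bridge ends side",[atz(D,d(p),.062).round(3) for p in [(243,98),(370,90)]])
print("spare",atz(D,d((340,385)),.057),"mug",atz(S,s((300,280)),.09),"bottle",atz(S,(480,190),.17),"jug",atz(S,(446,215),.165))
E
```

```text
grip top [ 0.54281569 -0.16278883] [ 0.54733346 -0.16300887]
[[0.515, 0.005], [0.51, 0.314], [0.625, 0.315], [0.628, 0.008]] [[0.512, 0.005], [0.507, 0.31], [0.618, 0.315], [0.622, 0.006]]
tray (array([0.56967858, 0.16053532, 1.58500993]), np.float64(0.0012481792029601646)) (array([0.56483722, 0.158918  , 1.58823163]), np.float64(0.003179032575956975))
stand scene [array([ 0.621, -0.183]), array([ 0.575, -0.084]), array([ 0.522, -0.231])]
stand side [array([ 0.568, -0.086]), array([ 0.471, -0.133]), array([ 0.618, -0.185])]
bridge ends side [array([ 0.596, -0.142]), array([ 0.495, -0.177])]
spare [0.44854714 0.15449168] mug [0.7596178  0.00081724] bottle [0.45443081 0.59039689] jug [0.62205683 0.47024245]
```

Call:
{"method": "play_rows", "body": {
  "plan": [0,0,136,-0.568,-0.608,-0.055,1,0,0,136,-0.568,-0.608,-0.055,1,0,0,136,-0.568,-0.608,-0.055,1,0,0,136,-0.568,-0.608,-0.055,1,0,0,136,-0.568,-0.608,-0.055,1,0,0,136,-0.568,-0.608,-0.055,1,0,0,136,-0.568,-0.608,-0.055,1,0,0,136,-0.568,-0.608,-0.055,1,0,0,136,-0.568,-0.608,-0.055,1,0,0,136,-0.568,-0.608,-0.055,1,0,0,136,-0.568,-0.608,-0.055,1,0,0,136,-0.568,-0.608,-0.055,1,0,0,136,-0.568,-0.608,-0.055,1,0,0,136,-0.568,-0.608,-0.055,1,0,0,136,-0.568,-0.608,-0.055,1,0,0,136,-0.568,-0.608,-0.055,1,0,0,136,-0.568,-0.608,-0.055,1,0,0,136,-0.568,-0.608,-0.055,1]
}}

```text
clock: 2.4
position: [0.5447, -0.161, 0.3004]
ee_rot: [0.975, 0.223, 0.0, -0.0]
ft_force: [0.0, -0.0, -0.6]
grip_width: 1.002
grasp_force: 0.0
```

```bash
python3 - <<'E'
from h import *
import json
o=status.get_obs(); print(o["clock"],np.round(o["position"],4),np.round(o["ee_rot"],4),np.round(o["ft_force"],2))
m=viewer.camera_model("wrist"); json.dump({k:np.array(v).tolist() for k,v in m.items()},open("w1.json","w"))
a=viewer.camera("wrist")[:,:,::-1]; cv2.imwrite("pics/w1.png",a)
E
```

```text
2.4 [ 0.5447 -0.161   0.3004] [ 9.747e-01  2.234e-01  3.000e-04 -3.000e-04] [ 0.04 -0.02 -0.61]
```

View pics/w1.png

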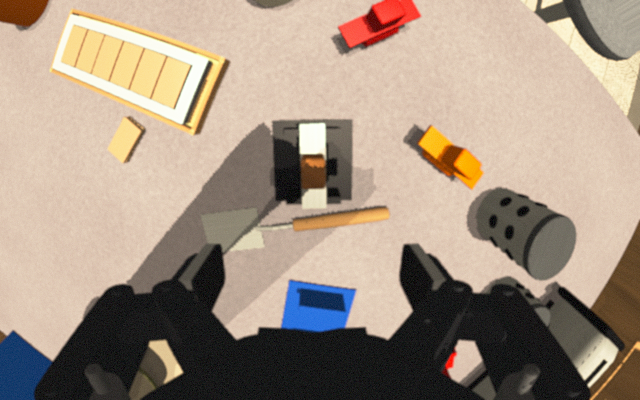

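The wrist view shows the stand at about (313,162) with the bridge vertical in the picture, and the tray at upper left with tiles from (78,45) to (175,85). The spatula handle passes just behind the stand at (340,218). I'll enlarge the stand.

```bash
python3 - <<'E'
import cv2
a=cv2.imread("pics/w1.png"); c=cv2.resize(a[110:215,262:364],None,fx=5.6,fy=5.6,interpolation=2)
t=cv2.resize(a[5:140,45:235],None,fx=1,fy=1); cv2.imwrite("pics/c3.png",c); print(c.shape)
E
```

```text
(588, 571, 3)
```

View pics/c3.png

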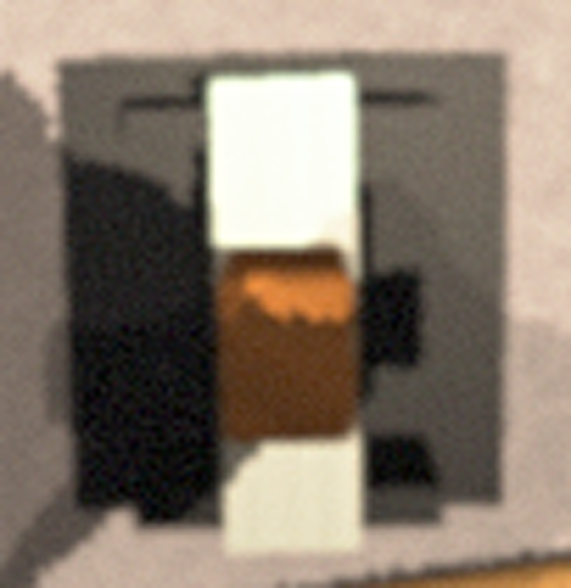

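```bash
python3 - <<'E'
from h import *
import json
m=json.load(open("w1.json")); f=lambda p,z:atz(m,(p[0]/5.6+262,p[1]/5.6+110),z,True)
# generic direction estimate
w=np.array([f(p,.062) for p in [(207,75),(355,73),(362,552),(224,555)]])
print("bridge",w.round(4).tolist(),w.mean(0)); 
v=(w[0]+w[1]-w[2]-w[3])/2; print("len",np.hypot(*v),"axle angle",np.degrees(np.arctan2(v[1],v[0])))
w=np.array([f(p,.004) for p in [(58,62),(503,55),(500,500),(78,503)]]); print("plate",w.mean(0))
v=(w[0]+w[1]-w[2]-w[3])/2; u=(w[0]+w[3]-w[1]-w[2])/2; print(np.hypot(*v),np.degrees(np.arctan2(v[1],v[0])),np.hypot(*u),np.degrees(np.arctan2(u[1],u[0])))
g=np.array([f(p,.106) for p in [(220,265),(358,265),(358,436),(225,436)]]);print("grip",g.mean(0))
q=np.array([atz(m,p,.028,True) for p in [(75,12),(226,62),(195,132),(52,70)]])
A=.155;B=.056
print("tray",fit2([(A,-B),(-A,-B),(-A,B),(A,B)],q))
R=Ro.from_quat(status.get_obs()["ee_rot"]).as_matrix(); print(R.round(3), "tooly ang",np.degrees(np.arctan2(R[1,1],R[0,1])))
E
```

```text
bridge [[0.5884, -0.1236], [0.6024, -0.1514], [0.5087, -0.1996], [0.4946, -0.1723]] [ 0.54852085 -0.16172009]
len 0.10553982248382976 axle angle 27.343414551278798
plate [ 0.54715694 -0.16200616]
0.11256016624414435 27.009635566815422 0.10847016486442658 116.55536521116701
grip [ 0.55034768 -0.16128047]
tray (array([0.56782181, 0.15162029, 1.57861369]), np.float64(0.007571969514760413))
[[ 0.9    0.435  0.   ]
 [ 0.435 -0.9    0.001]
 [ 0.001 -0.    -1.   ]] tooly ang -64.2037686712673
```

Call:
{"method": "play_rows", "body": {
  "plan": [0,0,-1.2,0.0025,0.0023,0.06,1,0,0,-1.2,0.0025,0.0023,0.11,1,0,0,-1.2,0.0025,0.0023,0.15,1,0,0,-1.2,0.0025,0.0023,0.18,1,0,0,-1.2,0.0025,0.0023,0.2,1,0,0,-1.2,0.0025,0.0023,0.21,1,0,0,-1.2,0.0025,0.0023,0.216,1,0,0,-1.2,0.0025,0.0023,0.216,1,0,0,-1.2,0.0025,0.0023,0.216,0.2,0,0,-1.2,0.0025,0.0023,0.216,0.2,0,0,-1.2,0.0025,0.0023,0.216,0.1,0,0,-1.2,0.0025,0.0023,0.216,0,0,0,-1.2,0.0025,0.0023,0.216,0,0,0,-1.2,0.0025,0.0023,0.216,0,0,0,-1.2,0.0025,0.0023,0.216,0],
  "squeeze": 80
}}

```text
clock: 4.32
position: [0.5481, -0.1627, 0.0846]
ee_rot: [0.972, 0.233, 0.0, -0.0]
ft_force: [-2.5, 2.3, 4.8]
grip_width: 0.295
grasp_force: 78.7
```

```bash
python3 - <<'E'
from h import *
import json
o=status.get_obs(); print({k:np.round(v,4).tolist() for k,v in o.items()if k not in("tau","joint_velocities")})
m=viewer.camera_model("wrist"); json.dump({k:np.array(v).tolist() for k,v in m.items()},open("w2.json","w"))
cv2.imwrite("pics/w2.png",viewer.camera("wrist")[:,:,::-1])
E
```

```text
{'clock': 4.325, 'joint_pos': [-0.3488, 0.4255, 0.6822, 1.8123, -0.3123, 1.0134, -0.6432], 'position': [0.5481, -0.1627, 0.0846], 'ee_rot': [0.9725, 0.233, 0.0002, -0.0002], 'ft_force': [-2.4536, 2.3365, 4.8499], 'torque': [0.3412, 0.409, -0.0121], 'grasp_force': 78.6728, 'grip_width': 0.2949}
```

Call:
{"method": "play_rows", "body": {
  "plan": [0,0,0,0,0,-0.02,0,0,0,0,0,0,-0.06,0,0,0,0,0,0,-0.11,0,0,0,0,0,0,-0.15,0,0,0,5,0.015,-0.05,-0.18,0,0,0,10,0.028,-0.1,-0.2,0,0,0,15,0.042,-0.15,-0.215,0,0,0,20,0.055,-0.2,-0.215,0,0,0,26.1,0.069,-0.25,-0.215,0,0,0,26.1,0.08,-0.29,-0.215,0,0,0,26.1,0.085,-0.3176,-0.215,0,0,0,26.1,0.085,-0.3176,-0.215,0,0,0,26.1,0.085,-0.3176,-0.215,0,0,0,26.1,0.085,-0.3176,-0.215,0]
}}

```text
clock: 6.12
position: [0.4802, 0.1575, 0.2996]
ee_rot: [1.0, 0.006, 0.0, -0.0]
ft_force: [0.6, 0.2, -4.1]
grip_width: 0.292
grasp_force: 80.0
```

```bash
python3 - <<'E'
from h import *
import json
o=status.get_obs(); print({k:np.round(v,4).tolist() for k,v in o.items()if k not in("tau","joint_velocities")})
m=viewer.camera_model("wrist"); json.dump({k:np.array(v).tolist() for k,v in m.items()},open("w3.json","w"))
a=viewer.camera("wrist")[:,:,::-1]; cv2.imwrite("pics/w3.png",a)
cv2.imwrite("pics/w3b.png",cv2.resize(a[30:330,120:520],None,fx=2,fy=2,interpolation=2))
E
```

```text
{'clock': 6.125, 'joint_pos': [-0.9193, 0.0236, 0.5265, 1.7108, -0.0119, 1.4101, -1.9493], 'position': [0.4802, 0.1575, 0.2996], 'ee_rot': [1.0, 0.0062, 0.0001, -0.0], 'ft_force': [0.6035, 0.2348, -4.1292], 'torque': [0.0042, -0.0371, -0.0002], 'grasp_force': 79.9874, 'grip_width': 0.2923}
```

View pics/w3b.png

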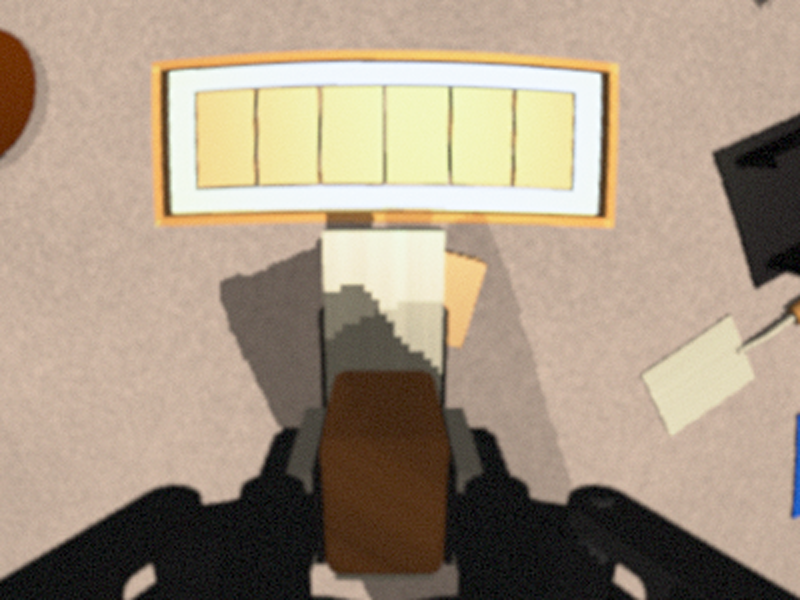

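The crop shows the tray just ahead of the held roller: outer corners at about (153,66), (618,65), (613,226), (156,224), and the tile-row corners at (196,92), (573,93), (573,188), (197,186).

```bash
python3 - <<'E'
from h import *
import json
m=json.load(open("w3.json")); f=lambda p,z:atz(m,(p[0]/2+120,p[1]/2+30),z,True)
A=.155;B=.056
for z in(.028,): 
  q=[f(p,z) for p in [(153,66),(618,65),(613,226),(156,224)]]
  print("tray",fit2([(A,-B),(-A,-B),(-A,B),(A,B)],q),np.round(q,4).tolist())
for z in(.042,.047): 
  q=[f(p,z) for p in [(196,92),(573,93),(573,188),(197,186)]]
  print("tiles",fit2([(.119,-.031),(-.119,-.031),(-.119,.031),(.119,.031)],q))
E
```

```text
tray (array([0.56759235, 0.15760799, 1.58327396]), np.float64(0.002215403224416823)) [[0.6194, 0.3126], [0.6246, 0.0035], [0.5146, 0.0027], [0.5117, 0.3117]]
tiles (array([0.5683883 , 0.15785945, 1.58136053]), np.float64(0.0010999123529801813))
tiles (array([0.56814939, 0.1578635 , 1.58136056]), np.float64(0.0018502922822963286))
```

Call:
{"method": "play_rows", "body": {
  "plan": [0,0,0,0.04,0.045,0,0,0,0,0,0.075,0.085,0.03,0,0,0,0,0.0877,0.1,0.08,0,0,0,0,0.0877,0.1006,0.125,0,0,0,0,0.0877,0.1006,0.155,0,0,0,0,0.0877,0.1006,0.166,0,0,0,0,0.0877,0.1006,0.1685,0,0,0,0,0.0877,0.1006,0.1685,0,0,0,0,0.0877,0.1006,0.1685,0]
}}

```text
clock: 7.3
position: [0.5697, 0.0597, 0.132]
ee_rot: [1.0, 0.007, 0.001, -0.0]
ft_force: [-0.5, 0.3, -3.7]
grip_width: 0.294
grasp_force: 80.1
```

Call:
{"method": "play_rows", "body": {
  "plan": [0,0,0,0,0.0015,0.001,0,0,0,0,0,0.0015,0.002,0,0,0,0,0,0.0015,0.0025,0]
}}

```text
clock: 7.68
position: [0.569, 0.058, 0.1282]
ee_rot: [1.0, 0.007, -0.0, -0.0]
ft_force: [0.7, -0.1, -3.7]
grip_width: 0.296
grasp_force: 80.1
```

Call:
{"method": "play_rows", "body": {
  "plan": [0,0,0,0,0,0.001,0,0,0,0,0,0,0.002,0,0,0,0,0,0,0.002,0]
}}

```text
clock: 8.05
position: [0.569, 0.058, 0.1262]
ee_rot: [1.0, 0.007, -0.0, -0.0]
ft_force: [0.9, -0.3, -4.2]
grip_width: 0.295
grasp_force: 80.1
```

Call:
{"method": "play_rows", "body": {
  "plan": [0,0,0,0,0,0.001,0,0,0,0,0,0,0.0015,0,0,0,0,0,0,0.0015,0]
}}

```text
clock: 8.43
position: [0.569, 0.058, 0.1248]
ee_rot: [1.0, 0.007, -0.0, -0.0]
ft_force: [-0.3, 0.9, -3.8]
grip_width: 0.294
grasp_force: 80.1
```

Call:
{"method": "play_rows", "body": {
  "plan": [0,0,0,0,0,0.001,0,0,0,0,0,0,0.0015,0,0,0,0,0,0,0.0015,0]
}}

```text
clock: 8.8
position: [0.569, 0.058, 0.1232]
ee_rot: [1.0, 0.007, -0.0, -0.0]
ft_force: [-0.9, 0.1, -3.6]
grip_width: 0.295
grasp_force: 80.1
```

Call:
{"method": "play_rows", "body": {
  "plan": [0,0,0,0,0,0.001,0,0,0,0,0,0,0.0015,0,0,0,0,0,0,0.0015,0]
}}

```text
clock: 9.18
position: [0.569, 0.058, 0.1217]
ee_rot: [1.0, 0.007, -0.0, -0.0]
ft_force: [-0.1, 0.2, -3.2]
grip_width: 0.295
grasp_force: 80.1
```

Call:
{"method": "play_rows", "body": {
  "plan": [0,0,0,0,0,0.001,0,0,0,0,0,0,0.0015,0,0,0,0,0,0,0.0015,0]
}}

```text
clock: 9.55
position: [0.569, 0.058, 0.1202]
ee_rot: [1.0, 0.007, -0.0, -0.0]
ft_force: [0.9, -0.3, -3.8]
grip_width: 0.295
grasp_force: 80.1
```

Call:
{"method": "play_rows", "body": {
  "plan": [0,0,0,0,0,0.001,0,0,0,0,0,0,0.0012,0,0,0,0,0,0,0.0012,0]
}}

```text
clock: 9.93
position: [0.5691, 0.058, 0.1192]
ee_rot: [1.0, 0.007, 0.0, -0.0]
ft_force: [0.2, 0.9, -2.4]
grip_width: 0.295
grasp_force: 80.2
```

Call:
{"method": "play_rows", "body": {
  "plan": [0,0,0,0,0,0.0005,0,0,0,0,0,0,0.001,0,0,0,0,0,0,0.001,0]
}}

```text
clock: 10.3
position: [0.5693, 0.058, 0.1185]
ee_rot: [1.0, 0.007, 0.0, -0.0]
ft_force: [-0.9, 0.1, 2.9]
grip_width: 0.296
grasp_force: 80.8
```

Call:
{"method": "play_rows", "body": {
  "plan": [0,0,0,0,0,0.0007,0,0,0,0,0,0,0.0007,0,0,0,0,0,0,0.0007,0]
}}

```text
clock: 10.68
position: [0.5693, 0.058, 0.1179]
ee_rot: [1.0, 0.007, 0.0, -0.0]
ft_force: [-2.0, 0.3, 5.2]
grip_width: 0.292
grasp_force: 81.3
```

Call:
{"method": "play_rows", "body": {
  "plan": [0,0,0,0,0,0.001,0,0,0,0,0,0,0.001,0,0,0,0,0,0,0.001,0]
}}

```text
clock: 11.05
position: [0.5693, 0.058, 0.1169]
ee_rot: [1.0, 0.007, 0.0, -0.0]
ft_force: [-2.1, -0.9, 5.9]
grip_width: 0.292
grasp_force: 81.3
```

Call:
{"method": "play_rows", "body": {
  "plan": [0,0,0,0,0,0.001,0,0,0,0,0,0,0.001,0,0,0,0,0,0,0.001,0]
}}

```text
clock: 11.42
position: [0.5693, 0.058, 0.1159]
ee_rot: [1.0, 0.007, 0.0, -0.0]
ft_force: [-2.9, -0.2, 5.6]
grip_width: 0.289
grasp_force: 81.3
```

Call:
{"method": "play_rows", "body": {
  "plan": [0,0,0,0,0,0.0007,0,0,0,0,0,0,0.0007,0,0,0,0,0,0,0.0007,0]
}}

```text
clock: 11.8
position: [0.5693, 0.058, 0.1152]
ee_rot: [1.0, 0.007, 0.0, -0.0]
ft_force: [-2.3, 0.1, 6.1]
grip_width: 0.294
grasp_force: 81.4
```

Call:
{"method": "play_rows", "body": {
  "plan": [0,0,0,0,0,0.0005,0,0,0,0,0,0,0.0005,0,0,0,0,0,0,0.0005,0]
}}

```text
clock: 12.18
position: [0.5694, 0.058, 0.1149]
ee_rot: [1.0, 0.007, 0.0, -0.0]
ft_force: [-2.1, -0.4, 7.5]
grip_width: 0.291
grasp_force: 81.7
```

Call:
{"method": "play_rows", "body": {
  "plan": [0,0,0,0,0,0.0004,0,0,0,0,0,0,0.0004,0,0,0,0,0,0,0.0004,0]
}}

```text
clock: 12.55
position: [0.5695, 0.058, 0.1147]
ee_rot: [1.0, 0.007, 0.0, -0.0]
ft_force: [-2.8, -0.7, 9.8]
grip_width: 0.292
grasp_force: 81.9
```

Call:
{"method": "play_rows", "body": {
  "plan": [0,0,0,0,0,0.0003,0,0,0,0,0,0,0.0003,0,0,0,0,0,0,0.0003,0]
}}

```text
clock: 12.92
position: [0.5695, 0.058, 0.1146]
ee_rot: [1.0, 0.007, 0.0, -0.0]
ft_force: [-4.6, -0.7, 11.0]
grip_width: 0.294
grasp_force: 82.1
```

Call:
{"method": "play_rows", "body": {
  "plan": [0,0,0,0,-0.0025,0,0,0,0,0,0,-0.005,0,0,0,0,0,0,-0.0075,0,0,0,0,0,0,-0.01,0,0,0,0,0,0,-0.0125,0,0]
}}

```text
clock: 13.55
position: [0.5693, 0.0696, 0.1146]
ee_rot: [1.0, 0.007, 0.0, 0.0]
ft_force: [-4.0, -6.6, 12.6]
grip_width: 0.294
grasp_force: 82.6
```

Call:
{"method": "play_rows", "body": {
  "plan": [0,0,0,0,-0.002,0,0,0,0,0,0,-0.004,0,0,0,0,0,0,-0.006,0,0,0,0,0,0,-0.008,0,0]
}}

```text
clock: 14.05
position: [0.5693, 0.0779, 0.1146]
ee_rot: [1.0, 0.007, 0.001, -0.0]
ft_force: [-4.0, -1.5, 11.1]
grip_width: 0.286
grasp_force: 82.4
```

Call:
{"method": "play_rows", "body": {
  "plan": [0,0,0,0,-0.0025,0,0,0,0,0,0,-0.005,0,0,0,0,0,0,-0.0075,0,0,0,0,0,0,-0.01,0,0,0,0,0,0,-0.0125,0,0,0,0,0,0,-0.015,0,0,0,0,0,0,-0.0175,0,0,0,0,0,0,-0.02,0,0,0,0,0,0,-0.0225,0,0,0,0,0,0,-0.025,0,0]
}}

```text
clock: 15.3
position: [0.5689, 0.1037, 0.1147]
ee_rot: [1.0, 0.007, 0.001, -0.0]
ft_force: [-4.9, -1.4, 12.1]
grip_width: 0.293
grasp_force: 82.5
```

Call:
{"method": "play_rows", "body": {
  "plan": [0,0,0,0,-0.0025,0,0,0,0,0,0,-0.005,0,0,0,0,0,0,-0.0075,0,0,0,0,0,0,-0.01,0,0,0,0,0,0,-0.0125,0,0,0,0,0,0,-0.015,0,0]
}}

```text
clock: 16.05
position: [0.5688, 0.118, 0.1148]
ee_rot: [1.0, 0.007, 0.001, -0.0]
ft_force: [-3.6, -1.0, 12.5]
grip_width: 0.296
grasp_force: 82.4
```

Call:
{"method": "play_rows", "body": {
  "plan": [0,0,0,0,-0.0025,0,0,0,0,0,0,-0.005,0,0,0,0,0,0,-0.0075,0,0,0,0,0,0,-0.01,0,0,0,0,0,0,-0.0125,0,0,0,0,0,0,-0.015,0,0,0,0,0,0,-0.0175,0,0,0,0,0,0,-0.02,0,0,0,0,0,0,-0.0225,0,0,0,0,0,0,-0.025,0,0,0,0,0,0,-0.0275,0,0,0,0,0,0,-0.03,0,0,0,0,0,0,-0.0325,0,0,0,0,0,0,-0.035,0,0,0,0,0,0,-0.0375,0,0,0,0,0,0,-0.04,0,0]
}}

```text
clock: 18.05
position: [0.5684, 0.1581, 0.1148]
ee_rot: [1.0, 0.007, 0.001, -0.0]
ft_force: [-3.2, -0.9, 11.7]
grip_width: 0.292
grasp_force: 82.4
```

Call:
{"method": "play_rows", "body": {
  "plan": [0,0,0,0,-0.0025,0,0,0,0,0,0,-0.005,0,0,0,0,0,0,-0.0075,0,0,0,0,0,0,-0.01,0,0,0,0,0,0,-0.0125,0,0,0,0,0,0,-0.015,0,0,0,0,0,0,-0.0175,0,0,0,0,0,0,-0.02,0,0,0,0,0,0,-0.0225,0,0,0,0,0,0,-0.025,0,0,0,0,0,0,-0.0275,0,0,0,0,0,0,-0.03,0,0,0,0,0,0,-0.0325,0,0,0,0,0,0,-0.035,0,0,0,0,0,0,-0.0375,0,0,0,0,0,0,-0.04,0,0]
}}

```text
clock: 20.05
position: [0.5679, 0.1982, 0.1148]
ee_rot: [1.0, 0.007, 0.001, -0.0]
ft_force: [-2.7, -1.0, 11.4]
grip_width: 0.295
grasp_force: 82.3
```

Call:
{"method": "play_rows", "body": {
  "plan": [0,0,0,0,-0.0025,0,0,0,0,0,0,-0.005,0,0,0,0,0,0,-0.0075,0,0,0,0,0,0,-0.01,0,0,0,0,0,0,-0.0125,0,0,0,0,0,0,-0.015,0,0,0,0,0,0,-0.0175,0,0,0,0,0,0,-0.02,0,0,0,0,0,0,-0.0225,0,0,0,0,0,0,-0.025,0,0,0,0,0,0,-0.0275,0,0,0,0,0,0,-0.03,0,0,0,0,0,0,-0.0325,0,0,0,0,0,0,-0.035,0,0,0,0,0,0,-0.0375,0,0,0,0,0,0,-0.04,0,0]
}}

```text
clock: 22.05
position: [0.5673, 0.2383, 0.1148]
ee_rot: [1.0, 0.007, 0.001, -0.0]
ft_force: [-3.3, -1.7, 9.6]
grip_width: 0.295
grasp_force: 82.2
```

Call:
{"method": "play_rows", "body": {
  "plan": [0,0,0,0,-0.0025,0,0,0,0,0,0,-0.005,0,0,0,0,0,0,-0.0075,0,0,0,0,0,0,-0.01,0,0,0,0,0,0,-0.0125,0,0,0,0,0,0,-0.015,0,0,0,0,0,0,-0.0175,0,0,0,0,0,0,-0.02,0,0,0,0,0,0,-0.0225,0,0,0,0,0,0,-0.025,0,0,0,0,0,0,-0.025,0,0]
}}

```text
clock: 23.42
position: [0.5669, 0.2644, 0.1148]
ee_rot: [1.0, 0.007, 0.001, -0.001]
ft_force: [-1.4, 0.6, 9.1]
grip_width: 0.292
grasp_force: 82.0
```

Call:
{"method": "play_rows", "body": {
  "plan": [0,0,0,0,0,0.0002,0,0,0,0,0,0.0025,0.0004,0,0,0,0,0,0.005,0.0004,0,0,0,0,0,0.0075,0.0004,0,0,0,0,0,0.01,0.0004,0,0,0,0,0,0.0125,0.0004,0,0,0,0,0,0.015,0.0004,0]
}}

```text
clock: 24.3
position: [0.5672, 0.2494, 0.1147]
ee_rot: [1.0, 0.007, 0.001, -0.001]
ft_force: [-2.6, 1.2, 11.7]
grip_width: 0.295
grasp_force: 82.2
```

Call:
{"method": "play_rows", "body": {
  "plan": [0,0,0,0,-0.0025,0,0,0,0,0,0,-0.005,0,0,0,0,0,0,-0.0075,0,0,0,0,0,0,-0.01,0,0,0,0,0,0,-0.0125,0,0,0,0,0,0,-0.0125,0,0]
}}

```text
clock: 25.05
position: [0.5669, 0.262, 0.1146]
ee_rot: [1.0, 0.007, 0.001, -0.001]
ft_force: [-2.7, 0.4, 10.0]
grip_width: 0.297
grasp_force: 82.2
```

Call:
{"method": "play_rows", "body": {
  "plan": [0,0,0,0,0,-0.005,0,0,0,0,0,0,-0.03,0,0,0,0,0,0,-0.08,0,0,0,0,0,0.02,-0.12,0,0,0,0,-0.003,0.065,-0.1354,0,0,0,-5,-0.007,0.115,-0.1354,0,0,0,-10,-0.01,0.165,-0.1354,0,0,0,-15,-0.013,0.215,-0.1354,0,0,0,-20,-0.016,0.265,-0.1354,0,0,0,-26.1,-0.02,0.315,-0.1354,0,0,0,-26.1,-0.023,0.365,-0.1354,0,0,0,-26.1,-0.0247,0.405,-0.1354,0,0,0,-26.1,-0.0247,0.4244,-0.1354,0,0,0,-26.1,-0.0247,0.4244,-0.1354,0,0,0,-26.1,-0.0247,0.4244,-0.1354,0,0,0,-26.1,-0.0247,0.4244,-0.1354,0]
}}

```text
clock: 27.05
position: [0.5477, -0.1624, 0.2482]
ee_rot: [0.972, 0.234, -0.0, -0.0]
ft_force: [0.0, -0.2, -4.0]
grip_width: 0.295
grasp_force: 80.3
```

```bash
python3 - <<'E'
from h import *
import json
o=status.get_obs(); print(np.round(o["position"],4),np.round(o["ee_rot"],4),np.round(o["ft_force"],1))
R=Ro.from_quat(o["ee_rot"]).as_matrix(); print((R.T@(np.array([.5481,-.1627,.0846])-o["position"])).round(4))
T=Ro.from_quat([.9725,.233,.0002,-.0002]); print(np.degrees((Ro.from_matrix(R).inv()*T).as_rotvec()).round(2))
w2=json.load(open("w2.json"))
m=viewer.camera_model("wrist"); a=viewer.camera("wrist")[:,:,::-1]; b=cv2.imread("pics/w2.png")
c=np.hstack([x[150:400,190:440] for x in (b,a)]); cv2.imwrite("pics/cmp.png",cv2.resize(c,None,fx=1.6,fy=1.6,interpolation=2))
E
```

```text
[ 0.5477 -0.1624  0.2482] [ 9.723e-01  2.338e-01 -1.000e-04 -3.000e-04] [ 0.  -0.2 -4. ]
[0.0002 0.0005 0.1636]
[-0.02  0.03  0.09]
```

View pics/cmp.png

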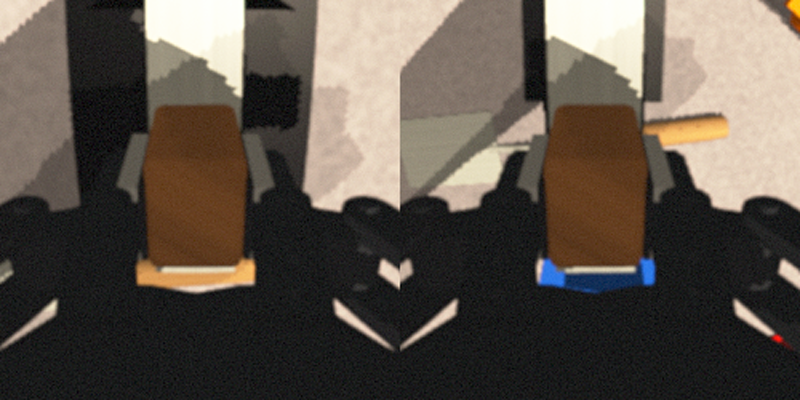

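The left half (just after the first grasp) and right half (now) show the grip in the same place in the fingers, so it hasn't slipped. Lowering.

Call:
{"method": "play_rows", "body": {
  "plan": [0,0,0,0.0002,0.0004,0.05,0,0,0,0,0.0002,0.0004,0.09,0,0,0,0,0.0002,0.0004,0.12,0,0,0,0,0.0002,0.0004,0.14,0,0,0,0,0.0002,0.0004,0.152,0,0,0,0,0.0002,0.0004,0.159,0,0,0,0,0.0002,0.0004,0.162,0,0,0,0,0.0002,0.0004,0.162,0,0,0,0,0.0002,0.0004,0.162,0]
}}

```text
clock: 28.22
position: [0.5483, -0.1641, 0.087]
ee_rot: [0.973, 0.233, 0.0, 0.0]
ft_force: [0.4, 0.2, -3.4]
grip_width: 0.292
grasp_force: 80.2
```

Call:
{"method": "play_rows", "body": {
  "plan": [0,0,0,0.0005,-0.0013,0.0,0,0,0,0,0.0005,-0.0013,0.001,0,0,0,0,0.0005,-0.0013,0.002,0,0,0,0,0.0005,-0.0013,0.0024,0,0,0,0,0.0005,-0.0013,0.0024,0]
}}

```text
clock: 28.85
position: [0.5478, -0.1626, 0.0846]
ee_rot: [0.973, 0.233, 0.0, -0.0]
ft_force: [-4.5, 1.6, 5.3]
grip_width: 0.294
grasp_force: 81.6
```

Call:
{"method": "play_rows", "body": {
  "plan": [0,0,0,0,0,0,0.4,0,0,0,0,0,0,0.5,0,0,0,0,0,0,0.7,0,0,0,0,0,0,0.8,0,0,0,0,0,0,0.8,0,0,0,0,0,-0.02,0.8,0,0,0,0,0,-0.06,0.8,0,0,0,0,0,-0.11,0.8,0,0,0,0,0,-0.16,0.8,0,0,0,0,0,-0.215,0.8,0,0,0,0,0,-0.215,0.8,0,0,0,0,0,-0.215,0.8]
}}

```text
clock: 30.35
position: [0.5476, -0.1627, 0.2995]
ee_rot: [0.973, 0.233, 0.0, -0.0]
ft_force: [-0.4, -0.2, -0.6]
grip_width: 0.8
grasp_force: 0.0
```

```bash
python3 - <<'E'
from h import *
o=status.get_obs(); print(o["clock"],np.round(o["position"],4),np.round(o["ft_force"],1))
a=viewer.camera("wrist")[:,:,::-1]; s=viewer.camera("side")[:,:,::-1]
x=cv2.resize(a[60:260,180:420],(480,400)); y=cv2.resize(s[160:290,260:364],(320,400),interpolation=2)
cv2.imwrite("pics/end.png",np.hstack([x,y]))
E
```

```text
30.35 [ 0.5476 -0.1627  0.2995] [-0.4 -0.2 -0.6]
```

View pics/end.png

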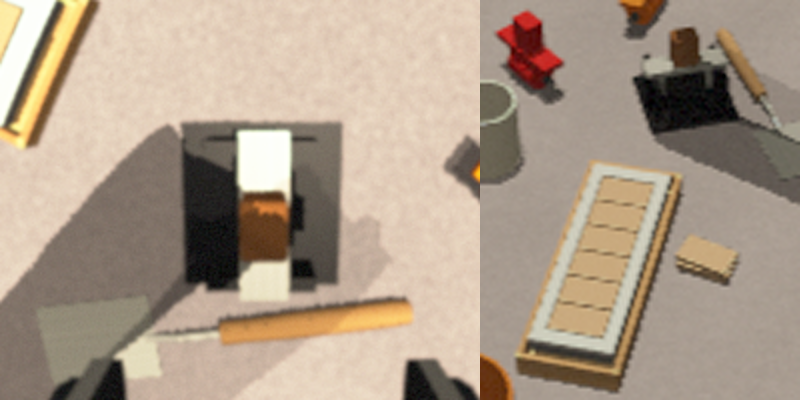

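The roller hangs in its stand as at the start, at (265,215) in the wrist half. The spatula, the spare tiles and the tray haven't moved.

```bash
python3 -c "
from workcell import manip
print(manip.hand_in())"
```

```text
the job is handed in; nothing more can be done
None
```

I rolled all six tiles from one end to the other at about 13–16 N, judged them fully home from the force readings (not measured directly), and hung the roller back in its stand; I handed the job in at about 30 s of the 70 s allowed.

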